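# Clear the stack off the soldering bench

## Robot

A 6-joint arm with a two-finger parallel gripper is mounted at the origin on the work surface. World frame = base frame: x ahead of the robot, y to its left, z up, the work surface at z = 0. Lengths are in mm, angles in rad, forces in N, time in s.
With the tool pointing down it reaches from about 275 to 750 mm from the base axis. Payload 10.2 kg.
Tool frame: the origin (TCP) lies at the very end of the fingers, on their centre line; the grasp point (between the pads) lies 19 mm behind it (ctrl.grip_depth is the distance from the TCP to the grasp point, in mm); z points along the fingers, x is the direction in which the jaws open and shut, and the axes are right-handed (so a half turn about z gives the same grasp; the last joint's range is limited). The gripper opens to 85 mm and grips with 20 to 120 N. Pads are 22 mm wide; open, the fingers measure 114 mm over their backs; the gripper's body (76 mm by 85 mm) begins 54 mm behind the grasp point. The pads swing forward as they close: fully open they stand 13 mm farther back than shut.
Start: joints at [1.07, 0.313, 1.498, -0, 1.331, -0.223], TCP at [143.989, 504.875, 231.294] pointing down, gripper open.
Joint ranges: [-2.94, 2.94], [-0.97, 2.17], [0.19, 2.56], [-1.23, 4.37], [0.02, 3.11], [-2.88, 2.88]. Speed limits (rad/s): [2.39, 2.39, 3.01, 3.14, 3.14, 3.14].

## Interface

Orientations are given as a unit quaternion [w, x, y, z].
In Python, from rig import ctrl gives the robot as it stands.
- The arm moves only by the tool play_rows, never from a script. Its argument "motion" is a list of rows, each a list of 2 entries, a list of its own where there are three numbers: the shift along the tool's x, y, z in mm, then the turn, a rotation vector about the tool's x, y, z in degrees. A call has 1 to 20 rows; each row shifts and turns the commanded pose from where the row before left it, along the tool's axes as they then stand; what a row does not reach is not made up. A row lasts 1/12 s, in which the tool goes at most 41.7 mm and 7.16 degrees, less where a joint would pass 70% of its speed; a pose out of reach is approached as far as the arm can. A call with a gripper value outside its range is refused whole. "fingers" is the finger opening in mm, from 0 to 85.4, set as the call begins (left out, the last holds). The fingers move at their own pace and stop on an object; "squeeze" is the grip in N (left out, the last holds). Time passes only in rows, so rows that do not move let the fingers close. It gives the time, the measured TCP pose, the force and the opening at its end, in the units of the state.
- ctrl.sense(): the state, without advancing time (a new reading comes with each control period).
- ctrl.capture(name): name is "side" or "top" or "wrist"; returns the picture (480x640x3 uint8, red, green, blue); there is no depth.
- ctrl.get_calibration(name): a dict with "K" (3x3 intrinsics, pixels), "R" (3x3) and "t" (3): a world point X has camera coordinates R X + t; the wrist camera has in their place "tool_from_camera" (4x4, takes a point from camera to tool coordinates, whose origin is the TCP and whose axes are the tool frame's). Camera axes: x right, y down, z forward; pixel columns grow to the right and rows downward; lengths in mm; the calibration is good to about 2 mm. The wrist camera is an equidistant fisheye: a pixel r from the principal point sees the ray r / f radians off the axis. A picture is of the moment at which its call begins: read the wrist's pose just before it. get_calibration takes no time and is no camera call.
- ctrl.finish_job(): hands the job in, once; it reports no verdict.
Trained networks look in the newest picture that a camera, given by its name, has taken for a name from the list of things; names that differ only in an ending like _2 or _b are one class to them, and where a whole thing is asked for, a point or a joint stands for the part that bears it (a point fixed in the world has none). Each returns a list of dicts, best first, with "p" (0 to 1); they miss things now and then, are a little off and sometimes report something else, mostly with a low value. They report only what shows in the picture. A call takes as long as a camera call. They do not tell look-alikes from the thing itself.
- ctrl.spot_in(camera, name): "position" ([column, row] as shares, 0 to 1, of the picture: columns of its width, rows of its height, amid what is visible of it).
The state is a dict: "time_s": time; "joints": joint angles; "dq": joint speeds; "tau": joint torques, N m; "eef_pos": TCP position; "ee_rot": TCP orientation; "force": force on the tool from outside, world axes, zero at the start; "wrist_torque": the same for the moment, N m; "grip_width": opening from 0.0 (shut) to 1.0 (fully open).
Only numpy, scipy, OpenCV 4.12 (cv2) and the standard library are available. Lean on these libraries where they do the work, as an engineer would, in place of code of your own. Each camera call takes 0.05 s, during which the arm holds its last target. There are 200 camera calls.

## Task

Take the stack on the soldering bench apart from the top down, one piece at a time, and put each piece upright in its own place: the heat sink in the square dish, the flux tin in the round dish, the solder spool over the spindle of its stand and right down on the base, and last the aluminium box in the long tray, each lying flat. Tip nothing over and leave the circuit board where it is.

Things in the scene. Friction and masses are not known exactly. Their poses are not given: they have to be found in the camera images.
- heatsink: Black finned metal heat sink, top piece of the stack: square 28 x 28 mm, 22 mm tall (6 mm base plate, above it five upright fins 2.6 mm thick running along its x axis). About 35 g. Origin: centre of its underside; z up.
- tin: Round flat flux tin of plain brass-coloured metal, closed lid, second from the top: 42 mm diameter, 24 mm tall. About 60 g. Origin: centre of its underside; z up.
- spool: Solder wire spool standing on end, third from the top: grey plastic flanges 54 mm diameter and 4 mm thick at both ends, silvery wire between them (49 mm diameter), 34 mm tall overall, with an open bore 26 mm in diameter right through along its z axis. About 200 g. Origin: centre of its underside; z up.
- enclosure: Plain die-cast aluminium box with a screwed-on lid, the bottom of the stack, standing on the bench: 100 mm (x axis) x 60 mm (y axis), 34 mm tall. About 240 g. The other pieces are piled roughly on its middle. Origin: centre of its underside; z up.
- square_dish: Small square white plastic dish fixed to the bench, place of the heat sink: 56 x 56 mm outside, 50 x 50 mm inside; inner floor 2 mm above the bench, rim top 6 mm above the bench. Origin: centre of its underside, at bench height; x and y along its sides.
- round_dish: Small round white plastic dish fixed to the bench, place of the tin: 72 mm outside diameter, 64 mm inside; inner floor 2 mm above the bench, rim top 6 mm above the bench. Origin: centre of its underside, at bench height.
- stand: Spool stand fixed to the bench, place of the spool: round white base 72 mm diameter and 6 mm thick, with one upright steel spindle in its middle, 10 mm diameter, rising 22 mm above the base (28 mm above the bench), tapered at the tip. Origin: centre of the base's underside, at bench height.
- tray: Long white plastic tray fixed to the bench, place of the aluminium box: 126 mm (x axis) x 86 mm (y axis) outside, 120 x 80 mm inside; inner floor 2 mm above the bench, rim top 6 mm above the bench. Origin: centre of its underside, at bench height.
- board: Green circuit board with black connectors and capacitors lying loose on the bench, to be left alone: 70 x 95 mm, about 20 mm tall. Origin: centre of its underside.
There are look-alikes about, which are no part of the job. Leave any orange or turquoise look-alike of the tin alone.

How it is judged:
By the outcome, as a careful person would: the job done as asked, in the order asked, and still so for the second after the job is handed in, with the robot touching nothing.
It also fails if it takes over 120 s, if anything falls off the work surface, if the arm or the gripper's body presses on something with over 40 N, if the wrist force passes 120 N, or if a joint passes its speed limit or range.

## Working session

There is one attempt and no reset: what is moved stays moved. The work goes in short steps, Python scripts to look and compute and a tool call to move; the robot and the scene stay as the last step left them, time stands still between calls to the robot, and variables do not carry over. Pictures are saved under pics/ and viewed, about 12 in all and at most 16, crops included, and the job is handed in when it is done.

Besides the shell and the picture viewer there is one more tool, called after ">>>" as name([rows], argument=value, ...), one row to a line, values as JSON. play_rows: Moves the arm, as the interface text tells. Its arguments: {"type":"object","properties":{"motion":{"type":"array"},"fingers":{"type":"number"},"squeeze":{"type":"number"}},"required":["motion"]}

```bash
mkdir -p pics; ls
python3 - <<'E'
from rig import ctrl
import cv2,numpy as np
print(ctrl.sense())
for c in ("top","side"):
    im=ctrl.capture(c); cv2.imwrite(f"pics/{c}0.png",im[:,:,::-1])
    k=ctrl.get_calibration(c); print(c,np.round(k["K"],1).tolist(),np.round(k["R"],4).tolist(),np.round(k["t"],1).tolist())
    for n in "heatsink tin spool enclosure square_dish round_dish stand tray board".split():
        print(n,[(round(d["p"],2),round(d["position"][0]*640),round(d["position"][1]*480)) for d in ctrl.spot_in(c,n)][:4])
k=ctrl.get_calibration("wrist");print(k)
E
```

```text
pics
{'time_s': 0.0, 'joints': array([ 1.06958770e+00,  3.13443581e-01,  1.49845084e+00, -2.41016127e-06,
        1.33099629e+00, -2.23387729e-01]), 'dq': array([-0.00171736,  0.00093526, -0.00150171,  0.00034332, -0.00021471,
        0.00123505]), 'tau': array([-1.90429331e-03, -4.12270474e+01, -2.59742206e+01, -3.25765041e-04,
        4.08371605e-03, -1.87551287e-06]), 'eef_pos': array([143.86410456, 504.63208316, 230.73318455]), 'ee_rot': array([ 2.67550200e-04,  7.98204129e-01,  6.02386708e-01, -5.91314708e-04]), 'force': array([-0.24313902,  0.02863593, -0.65020751]), 'wrist_torque': array([-0.00280515,  0.0416827 , -0.00925997]), 'grip_width': 1.0025140050125425}
top [[502.0, 0.0, 330.1], [0.0, 502.0, 242.5], [0.0, 0.0, 1.0]] [[-0.0005, -1.0, -0.0076], [-0.995, 0.0012, -0.0996], [0.0996, 0.0075, -0.995]] [9.3, 510.5, 918.0]
heatsink [(0.71, 341, 265)]
tin [(0.94, 332, 210), (0.87, 338, 332), (0.69, 337, 266), (0.61, 398, 245)]
spool [(0.53, 350, 276)]
enclosure [(0.58, 336, 259)]
square_dish [(0.88, 163, 267)]
round_dish [(0.91, 493, 262)]
stand [(0.61, 441, 179)]
tray [(0.88, 
[... 345 characters left out ...]
 383, 246)]
enclosure []
square_dish [(0.61, 246, 181)]
round_dish [(0.61, 375, 402)]
stand [(0.86, 420, 327)]
tray [(0.73, 339, 203)]
board [(0.78, 383, 244), (0.46, 296, 273)]
{'K': array([[371.64829954,   0.        , 320.67303987],
       [  0.        , 371.64829954, 238.01087288],
       [  0.        ,   0.        ,   1.        ]]), 'tool_from_camera': array([[ 9.99999455e-01, -1.02376773e-03, -2.02927643e-04,
         2.41590313e-01],
       [ 1.03580082e-03,  9.49649414e-01,  3.13312812e-01,
        -7.98897449e+01],
       [-1.28049429e-04, -3.13312852e-01,  9.49649957e-01,
        -1.43635689e+02],
       [ 0.00000000e+00,  0.00000000e+00,  0.00000000e+00,
         1.00000000e+00]])}
```

View pics/top0.png

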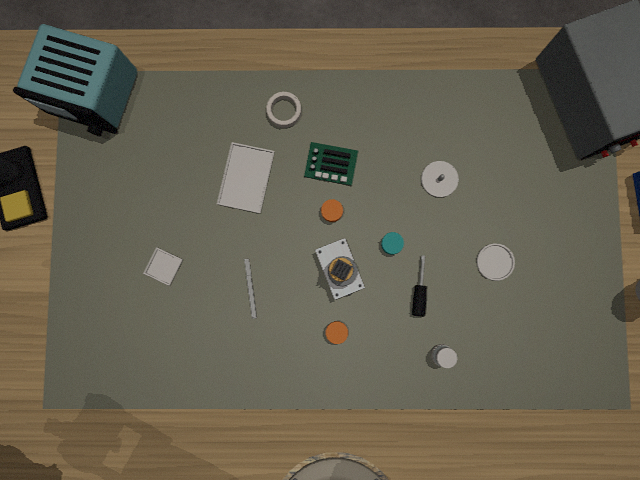

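View pics/side0.png

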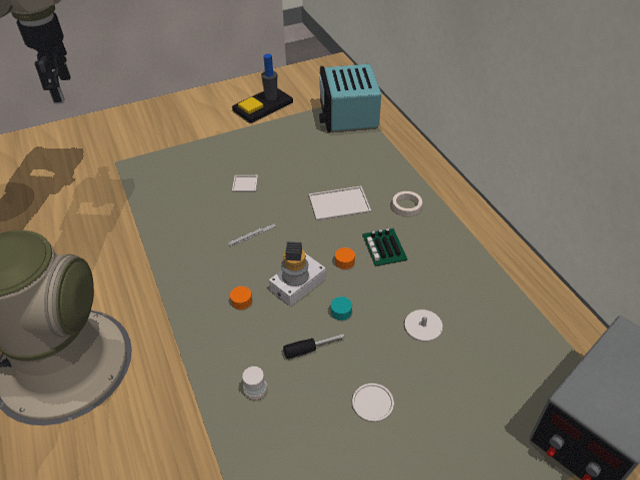

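Top view: the stack is at about (340,268), with the black heat sink on the brass tin. The orange look-alikes are at (332,210) and (337,332), and the turquoise one is at (393,243); I'll leave those alone. The square dish is at (163,267), the tray at (246,177), the stand at (440,179) and the round dish at (496,262).

```bash
cat > h.py <<'E'
from rig import ctrl
import numpy as np, cv2
from scipy.spatial.transform import Rotation as Ro
def pose():
    s=ctrl.sense(); q=s["ee_rot"]; return Ro.from_quat([q[1],q[2],q[3],q[0]]).as_matrix(), np.array(s["eef_pos"])
def atz(cam,px,z,P=None):
    k=ctrl.get_calibration(cam);K=k["K"]
    d=np.array([(px[0]-K[0,2])/K[0,0],(px[1]-K[1,2])/K[1,1],1.])
    if cam=="wrist":
        r=np.hypot(d[0],d[1]); d=np.array([0,0,1.]) if r<1e-9 else np.array([*(d[:2]/r*np.sin(r)),np.cos(r)])
        R,p=P or pose();T=k["tool_from_camera"]
        o=R@T[:3,3]+p; w=R@T[:3,:3]@d
    else:
        R=np.array(k["R"]); o=-R.T@np.array(k["t"]); w=R.T@d
    return o+w*(z-o[2])/w[2]
def plan(x,y,z,yaw=None):
    """shift in current tool axes (before turning), turn about tool z in deg"""
    R,p=pose(); s=R.T@(np.array([x,y,z])-p)
    cur=np.degrees(np.arctan2(R[1,0],R[0,0])); t=0
    if yaw is not None: t=-((yaw-cur+90)%180-90)
    print("pos",p.round(1),"yaw %.1f tilt %.2f"%(cur,np.degrees(np.arccos(-R[2,2]))),"shift",s.round(1),"turn %.1f"%t, "joints",np.round(ctrl.sense()["joints"],2))
def poly(c,cam,z,P=None): return np.array([atz(cam,q,z,P)[:2] for q in c])
def rect(c):
    (cx,cy),(w,h),a=cv2.minAreaRect(np.float32(c)); return [round(float(v),1) for v in (cx,cy,w,h,a)]
E
python3 - <<'E'
from h import *
im=cv2.imread("pics/top0.png"); hsv=cv2.cvtColor(im,cv2.COLOR_BGR2HSV)
m=((hsv[:,:,1]<40)&(hsv[:,:,2]>140)).astype(np.uint8); m[:70]=0
cs,_=cv2.findContours(m,cv2.RETR_EXTERNAL,cv2.CHAIN_APPROX_NONE)
for c in cs:
    if cv2.contourArea(c)>150:
        c=c[:,0,:]; print(c.mean(0).round(),"rect@6",rect(poly(c,"top",6)),"rect@34",rect(poly(c,"top",34)))
print("heatsink top",atz("top",(341,268),114),"tin",atz("top",(341,270),92))
P=pose(); im=ctrl.capture("wrist"); cv2.imwrite("pics/w0.png",im[:,:,::-1])
for n in "heatsink tin spool enclosure tray".split(): print(n,[(round(d["p"],2),round(d["position"][0]*640),round(d["position"][1]*480)) for d in ctrl.spot_in("wrist",n)][:4])
E
```

```text
[447. 358.] rect@6 [295.8, -209.7, 33.7, 35.1, 88.7] rect@34 [299.4, -203.5, 32.7, 34.1, 88.7]
[348. 288.] rect@6 [428.8, -22.7, 27.4, 60.5, 21.9] rect@34 [428.4, -22.0, 26.6, 58.7, 21.9]
[162. 266.] rect@6 [467.7, 330.5, 54.9, 55.2, 64.9] rect@34 [466.2, 320.9, 53.3, 53.5, 64.9]
[501. 261.] rect@6 [475.8, -307.2, 68.8, 66.8, 89.9] rect@34 [474.1, -298.1, 66.8, 64.9, 89.9]
[334. 252.] rect@6 [490.3, 1.6, 44.1, 60.6, 21.3] rect@34 [488.2, 1.6, 42.9, 58.8, 21.3]
[440. 178.] rect@6 [637.2, -203.2, 68.5, 69.9, 44.7] rect@34 [630.8, -197.2, 66.5, 67.9, 44.7]
[244. 173.] rect@6 [641.1, 174.2, 85.7, 125.3, 77.9] rect@34 [634.6, 169.2, 83.2, 121.7, 77.9]
[283. 108.] rect@6 [779.5, 101.0, 65.2, 65.2, 0.3] rect@34 [768.9, 98.1, 63.3, 63.3, 0.3]
heatsink top [458.28036904 -10.1536732  114.        ] tin [455.88697921 -10.45473247  92.        ]
heatsink []
tin [(0.75, 59, 402)]
spool []
enclosure []
tray []
```

>>> play_rows([
  [[-12,13,0],[0,0,0]],
  [[-24,26,0],[0,0,0]],
  [[-25,27,0],[0,0,0]],
  [[-25,27,0],[0,0,0]],
  [[-25,27,0],[0,0,0]],
  [[-25,27,0],[0,0,0]],
  [[-25,27,0],[0,0,0]],
  [[-25,27,0],[0,0,0]],
  [[-25,27,0],[0,0,0]],
  [[-25,27,0],[0,0,0]],
  [[-25,27,0],[0,0,0]],
  [[-25,27,0],[0,0,0]],
  [[-25,27,0],[0,0,0]],
  [[-25,27,0],[0,0,0]],
  [[-25,27,0],[0,0,0]],
  [[-25,27,0],[0,0,0]],
  [[-23,26,0],[0,0,0]],
  [[0,0,0],[0,0,0]],
  [[0,0,0],[0,0,0]],
])

```text
time_s: 2.88
eef_pos: [458.2, -11.1, 230.9]
ee_rot: [-0.0, 0.799, 0.601, -0.0]
force: [0.5, -0.1, 0.0]
grip_width: 0.999
```

Run:
```python
from h import *
plan(458,-10,230)
im=ctrl.capture("wrist"); cv2.imwrite("pics/w1.png",im[:,:,::-1])
for n in "heatsink tin spool enclosure".split(): print(n,[(round(d["p"],2),round(d["position"][0]*640),round(d["position"][1]*480)) for d in ctrl.spot_in("wrist",n)][:4])
```

```text
pos [458.2 -11.1 230.9] yaw 73.9 tilt 0.04 shift [ 1.  -0.5  0.9] turn 0.0 joints [-0.28  0.17  1.69  0.    1.29 -1.57]
heatsink [(0.79, 321, 222)]
tin [(0.82, 367, 297), (0.8, 321, 201), (0.58, 246, 276), (0.51, 382, 356)]
spool [(0.65, 307, 192)]
enclosure [(0.85, 343, 189), (0.21, 308, 191)]
```

View pics/w1.png

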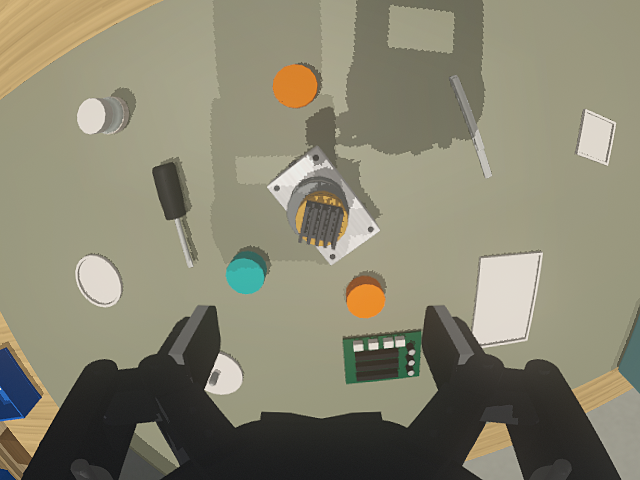

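Wrist view: the stack is at about (322,210), with black fins at (320,223) on the brass tin. The orange pair is at (296,86) and (366,298), and the turquoise one at (246,272). I'll enlarge the stack to confirm the right tin and read the fin direction.

Run:
```python
import cv2
im=cv2.imread("pics/w1.png")[135:275,250:390]; cv2.imwrite("pics/w1c.png",cv2.resize(im,(560,560),interpolation=cv2.INTER_CUBIC))
```

```text
(no output)
```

View pics/w1c.png

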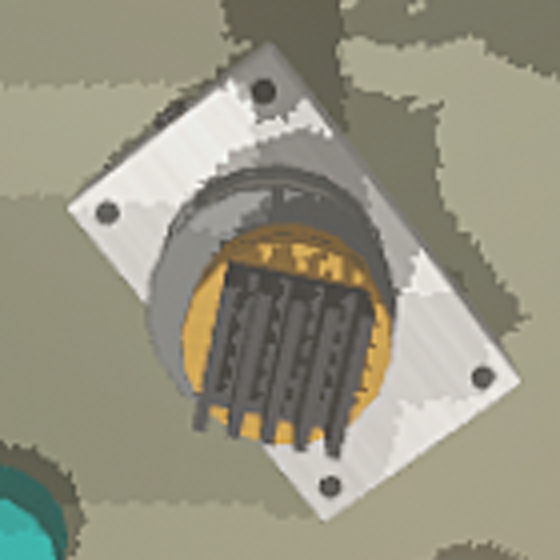

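Run:
```python
from h import *
f=lambda c:[(u/4+250,v/4+135) for u,v in c]
hs=poly(f([(195,428),(340,457),(374,288),(228,264)]),"wrist",114); print(hs.round(1).tolist(),hs.mean(0),rect(hs))
a=hs[3]-hs[0]; print("fin dir",np.degrees(np.arctan2(a[1],a[0])))
en=poly(f([(68,208),(268,42),(520,380),(325,520)]),"wrist",34); print("encl",en.round(1).tolist(),en.mean(0),rect(en))
# tin top circle z=92: left edge (183,345) right edge (393,330) ; spool left 147,300 right 398,310 z=68
print("tin", poly(f([(183,340),(393,335),(290,222)]),"wrist",92).round(1).tolist())
print("spool", poly(f([(147,300),(398,310),(265,168)]),"wrist",68).round(1).tolist())
plan(*hs.mean(0),150,np.degrees(np.arctan2(a[1],a[0]))+90)
```

```text
[[462.2, -27.1], [475.1, -2.7], [445.5, 11.7], [434.0, -12.4]] [454.17226049  -7.60918261] [454.2, -7.9, 27.6, 33.0, 64.0]
fin dir 152.37289762602873
encl [[426.9, -52.4], [402.8, 3.3], [496.9, 39.7], [519.1, -15.4]] [461.41566666  -6.21525217] [460.9, -6.1, 100.9, 60.6, 21.8]
tin [[450.8, -27.4], [461.2, 12.8], [433.8, -0.6]]
spool [[446.1, -35.7], [462.9, 15.2], [425.8, -3.6]]
pos [457.5  -9.  231.5] yaw 74.2 tilt 0.02 shift [ 0.5 -3.6 81.5] turn 11.8 joints [-0.28  0.16  1.69  0.    1.29 -1.57]
```

Confirmed: the brass tin (not orange or turquoise) lies under the fins, on the grey spool. Heat sink centre is about (456,-8), with the fins along 152°. I'll descend with the jaws across the fins.

>>> play_rows([
  [[0,-1.6,12],[0,0,6]],
  [[0,0,25],[0,0,6]],
  [[0,0,30],[0,0,0]],
  [[0,0,30],[0,0,0]],
  [[0,0,20],[0,0,0]],
  [[0,0,12],[0,0,0]],
  [[0,0,4],[0,0,0]],
  [[0,0,0],[0,0,0]],
], fingers=85)

```text
time_s: 3.8
eef_pos: [455.9, -8.9, 98.0]
ee_rot: [-0.0, 0.857, 0.516, -0.0]
force: [-0.8, 0.8, 0.9]
grip_width: 0.995
```

Run:
```python
from h import *
plan(456,-8.4,98,62.4)
im=ctrl.capture("wrist"); cv2.imwrite("pics/w2.png",im[:,:,::-1])
```

```text
pos [455.9  -8.9  98. ] yaw 62.1 tilt 0.07 shift [ 0.5 -0.2 -0. ] turn -0.3 joints [-0.28  0.33  1.87  0.    0.95 -1.36]
```

View pics/w2.png

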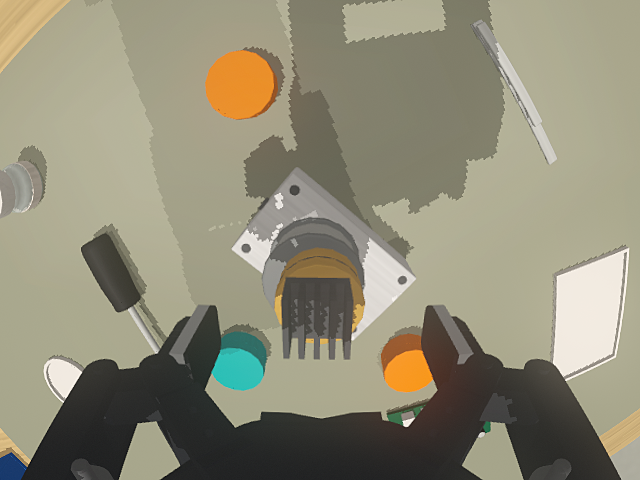

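The heat sink (fins at 285–352, 280–358) is centred between the pads and aligned with them, so I'll close.

>>> play_rows([
  [[0,0,0],[0,0,0]],
  [[0,0,0],[0,0,0]],
  [[0,0,0],[0,0,0]],
  [[0,0,0],[0,0,0]],
  [[0,0,0],[0,0,0]],
  [[0,0,0],[0,0,0]],
  [[0,0,0],[0,0,0]],
  [[0,0,0],[0,0,0]],
  [[0,0,0],[0,0,0]],
  [[0,0,0],[0,0,0]],
], fingers=15, squeeze=30)

```text
time_s: 4.68
eef_pos: [456.6, -9.6, 98.8]
ee_rot: [0.0, 0.857, 0.516, 0.0]
force: [-0.9, 0.5, 5.4]
grip_width: 0.321
```

>>> play_rows([
  [[0,0,-3],[0,0,0]],
  [[0,0,-6],[0,0,0]],
  [[0,0,-15],[0,0,0]],
  [[0,0,-25],[0,0,0]],
  [[0,0,-20],[0,0,0]],
  [[0,0,0],[0,0,0]],
])

```text
time_s: 5.18
eef_pos: [457.9, -9.9, 171.1]
ee_rot: [0.002, 0.857, 0.516, 0.002]
force: [0.0, 0.1, -0.1]
grip_width: 0.32
```

Run:
```python
from h import *
plan(467.7,330.5,167,64.9)
im=ctrl.capture("wrist"); cv2.imwrite("pics/w3.png",im[:,:,::-1])
```

```text
pos [457.9  -9.9 171.1] yaw 62.1 tilt 0.38 shift [ 305.4 -150.7    3.5] turn -2.8 joints [-0.28  0.22  1.78 -0.    1.13 -1.36]
```

View pics/w3.png

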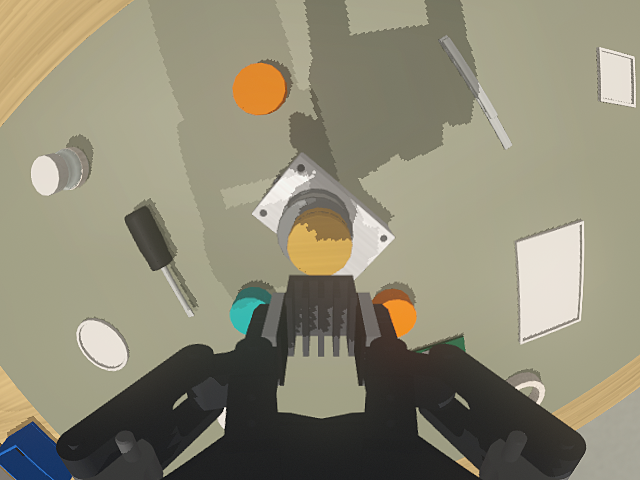

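>>> play_rows([
  [[12,-6,0],[0,0,0]],
  [[24,-12,0],[0,0,0]],
  [[30,-15,0],[0,0,0]],
  [[30,-15,0],[0,0,0]],
  [[30,-15,0],[0,0,0]],
  [[30,-15,0],[0,0,0]],
  [[30,-15,0],[0,0,0]],
  [[30,-15,0],[0,0,0]],
  [[30,-15,0],[0,0,0]],
  [[30,-14,0],[0,0,0]],
  [[20,-9,15],[0,0,0]],
  [[9,-2,25],[0,0,-2.8]],
  [[0,0,20],[0,0,0]],
  [[0,0,5],[0,0,0]],
  [[0,0,0],[0,0,0]],
  [[0,0,0],[0,0,0]],
])

```text
time_s: 6.57
eef_pos: [468.6, 329.0, 102.8]
ee_rot: [0.0, 0.844, 0.536, 0.0]
force: [-0.5, 0.2, 0.0]
grip_width: 0.319
```

```bash
cat >> h.py <<'E'
def white(name,z=6,near=None,vmin=150,R=90):
    """white blobs in a new wrist picture, as rects at height z near a place"""
    P=pose(); im=ctrl.capture("wrist")[:,:,::-1]; cv2.imwrite(f"pics/{name}.png",im)
    hsv=cv2.cvtColor(im,cv2.COLOR_BGR2HSV); m=((hsv[:,:,1]<45)&(hsv[:,:,2]>vmin)).astype(np.uint8)
    cs,_=cv2.findContours(m,cv2.RETR_EXTERNAL,cv2.CHAIN_APPROX_NONE)
    for c in cs:
        if cv2.contourArea(c)<300: continue
        w=poly(c[:,0,:],"wrist",z,P); r=rect(w)
        if near is None or np.hypot(r[0]-near[0],r[1]-near[1])<R: print("px",c[:,0,:].mean(0).round(),"rect",r)
E
python3 - <<'E'
from h import *
plan(467.7,330.5,106,64.9)
white("w4",6,(467,330))
E
```

```text
pos [468.6 329.  102.8] yaw 64.8 tilt 0.01 shift [ 0.9 -1.4 -3.2] turn -0.1 joints [ 0.41  0.54  1.51 -0.    1.09 -0.72]Traceback (most recent call last):
  File "<stdin>", line 3, in <module>
  File "h.py", line 32, in white
    w=poly(c[:,0,:],"wrist",z,P); r=rect(w)
  File "h.py", line 22, in poly
    def poly(c,cam,z,P=None): return np.array([atz(cam,q,z,P)[:2] for q in c])
                                               ~~~^^^^^^^^^^^
  File "h.py", line 7, in atz
    k=ctrl.get_calibration(cam);K=k["K"]
ValueError: time passes only in moves, steps and waits
```

View pics/w4.png

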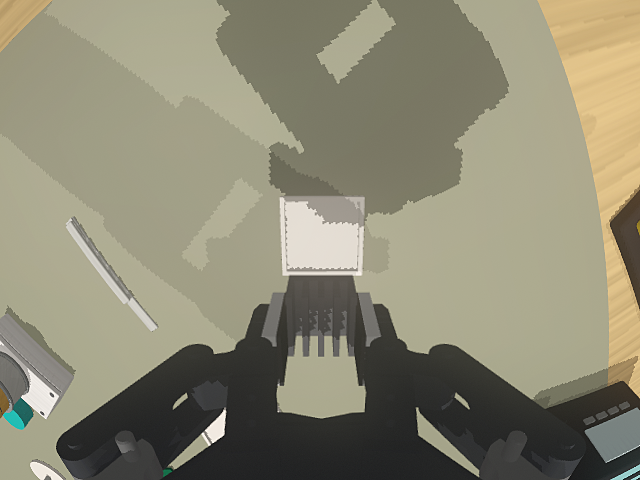

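The dish shows at (279–364, 197–275), straight below and square to the jaws. I'll cache the calibration and compute the final offset from its corners.

```bash
sed -i 's/^def atz/import functools\ncal=functools.lru_cache(ctrl.get_calibration)\ndef atz/; s/k=ctrl.get_calibration(cam)/k=cal(cam)/' h.py
python3 - <<'E'
from h import *
c=poly([(279,197),(364,197),(362,275),(283,275)],"wrist",6); print(c.round(1).tolist(),c.mean(0))
plan(*c.mean(0),9,64.9)
E
```

```text
[[431.0, 316.8], [455.1, 367.9], [506.4, 344.4], [482.4, 293.6]] [468.71714015 330.69438936]
pos [468.9 329.2 103.4] yaw 64.8 tilt 0.09 shift [ 1.2 -0.9 94.4] turn -0.1 joints [ 0.41  0.54  1.51 -0.    1.09 -0.72]
```

>>> play_rows([
  [[1,-1,15],[0,0,0]],
  [[0,0,25],[0,0,0]],
  [[0,0,25],[0,0,0]],
  [[0,0,15],[0,0,0]],
  [[0,0,8],[0,0,0]],
  [[0,0,4],[0,0,0]],
  [[0,0,2],[0,0,0]],
  [[0,0,0],[0,0,0]],
  [[0,0,0],[0,0,0]],
])

```text
time_s: 7.37
eef_pos: [468.5, 330.9, 9.4]
ee_rot: [0.0, 0.844, 0.536, 0.001]
force: [-0.1, 0.1, 0.1]
grip_width: 0.315
```

>>> play_rows([
  [[0,0,0.7],[0,0,0]],
  [[0,0,0],[0,0,0]],
])

```text
time_s: 7.53
eef_pos: [468.5, 330.9, 8.8]
ee_rot: [0.0, 0.844, 0.536, 0.001]
force: [-0.6, -0.8, 4.4]
grip_width: 0.32
```

>>> play_rows([
  [[0,0,0],[0,0,0]],
  [[0,0,0],[0,0,0]],
  [[0,0,0],[0,0,0]],
  [[0,0,0],[0,0,0]],
  [[0,0,-5],[0,0,0]],
  [[0,0,-20],[0,0,0]],
  [[0,0,-35],[0,0,0]],
  [[0,0,-40],[0,0,0]],
  [[0,0,-40],[0,0,0]],
  [[0,0,-20],[0,0,0]],
  [[0,0,0],[0,0,0]],
], fingers=85)

```text
time_s: 8.45
eef_pos: [469.6, 331.5, 173.2]
ee_rot: [0.001, 0.844, 0.536, 0.005]
force: [-0.2, 0.7, -0.0]
grip_width: 0.992
```

Run:
```python
from h import *
plan(456,-8,166,62)
im=ctrl.capture("wrist"); cv2.imwrite("pics/w5.png",im[:,:,::-1])
t=ctrl.capture("top"); cv2.imwrite("pics/t1.png",t[:,:,::-1])
a=im[120:480,180:460,::-1]; b=cv2.resize(t[220:320,280:400,::-1],None,fx=3,fy=3)
cv2.imwrite("pics/c5.png",np.hstack([a[:300],b]))
```

```text
pos [469.6 331.5 173.2] yaw 64.9 tilt 0.53 shift [-313.2  131.7    5.8] turn 2.9 joints [ 0.41  0.47  1.43 -0.    1.23 -0.72]
```

View pics/c5.png

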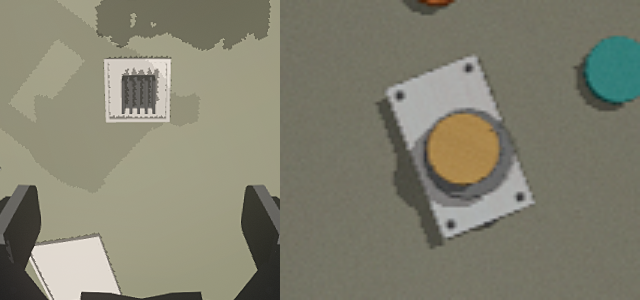

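The heat sink is upright in its dish. Now I'll measure the brass tin in the top picture, where it shows at about (341,269), and the spool below it.

Run:
```python
from h import *
im=cv2.imread("pics/t1.png"); hsv=cv2.cvtColor(im,cv2.COLOR_BGR2HSV)
m=((hsv[:,:,1]>80)&(hsv[:,:,0]>12)&(hsv[:,:,0]<30)).astype(np.uint8); m[:240]=0;m[310:]=0;m[:,:310]=0;m[:,375:]=0
c=max(cv2.findContours(m,0,cv2.CHAIN_APPROX_NONE)[0],key=cv2.contourArea)[:,0,:]
w=poly(c,"top",92); print("tin",rect(w),cv2.minEnclosingCircle(np.float32(w)))
print("spool",atz("top",(341,271.8),68))
plan(458,-9,140,62)
```

```text
tin [456.8, -9.6, 40.0, 39.9, 89.9] ((457.6410827636719, -9.59884262084961), 21.158336639404297)
spool [453.75991568 -10.78443552  68.        ]
pos [467.8 330.6 168. ] yaw 64.9 tilt 0.05 shift [-311.7  135.3   27.8] turn 2.9 joints [ 0.41  0.47  1.44 -0.    1.23 -0.72]
```

>>> play_rows([
  [[-12,5,0],[0,0,0]],
  [[-24,10,0],[0,0,0]],
  [[-31,13,0],[0,0,0]],
  [[-31,14,0],[0,0,0]],
  [[-31,14,0],[0,0,0]],
  [[-31,14,0],[0,0,0]],
  [[-31,14,0],[0,0,0]],
  [[-31,14,0],[0,0,0]],
  [[-31,14,0],[0,0,0]],
  [[-31,13,0],[0,0,0]],
  [[-20,8,0],[0,0,0]],
  [[-8,2,0],[0,0,0]],
  [[0,0,0],[0,0,0]],
  [[0,0,0],[0,0,0]],
])

```text
time_s: 9.72
eef_pos: [457.2, -8.6, 166.9]
ee_rot: [-0.001, 0.844, 0.536, -0.0]
force: [0.3, 0.4, 0.1]
grip_width: 0.994
```

Run:
```python
from h import *
P=pose(); im=ctrl.capture("wrist")[:,:,::-1]; cv2.imwrite("pics/w6.png",im)
hsv=cv2.cvtColor(im,cv2.COLOR_BGR2HSV); m=((hsv[:,:,1]>90)&(hsv[:,:,0]>16)&(hsv[:,:,0]<30)&(hsv[:,:,2]>110)).astype(np.uint8); m[:,:250]=0; m[:,400:]=0; m[:150]=0; m[300:]=0
c=max(cv2.findContours(m,0,cv2.CHAIN_APPROX_NONE)[0],key=cv2.contourArea)[:,0,:]
w=poly(c,"wrist",92,P); print("px",c.mean(0),"tin",rect(w),cv2.minEnclosingCircle(np.float32(w)))
plan(457,-9,74)
```

```text
px [318.38071066 246.57360406] tin [455.3, -8.9, 40.8, 46.3, 54.5] ((454.93206787109375, -9.277676582336426), 23.41111183166504)
pos [457.4  -8.2 167. ] yaw 64.9 tilt 0.08 shift [-0.9  0.2 93. ] turn 0.0 joints [-0.28  0.23  1.78  0.    1.13 -1.41]
```

>>> play_rows([
  [[-1,0,15],[0,0,0]],
  [[0,0,30],[0,0,0]],
  [[0,0,25],[0,0,0]],
  [[0,0,15],[0,0,0]],
  [[0,0,8],[0,0,0]],
  [[0,0,0],[0,0,0]],
])

```text
time_s: 10.27
eef_pos: [456.5, -8.9, 73.3]
ee_rot: [-0.001, 0.844, 0.537, -0.001]
force: [0.6, -0.6, -0.8]
grip_width: 0.993
```

>>> play_rows([
  [[0,0,0],[0,0,0]],
  [[0,0,0],[0,0,0]],
  [[0,0,0],[0,0,0]],
  [[0,0,0],[0,0,0]],
  [[0,0,0],[0,0,0]],
  [[0,0,0],[0,0,0]],
  [[0,0,0],[0,0,0]],
  [[0,0,0],[0,0,0]],
  [[0,0,0],[0,0,0]],
], fingers=30, squeeze=35)

```text
time_s: 11.02
eef_pos: [457.7, -10.1, 75.7]
ee_rot: [0.001, 0.844, 0.536, 0.001]
force: [-0.9, 1.5, 7.2]
grip_width: 0.473
```

>>> play_rows([
  [[0,0,-3],[0,0,0]],
  [[0,0,-6],[0,0,0]],
  [[0,0,-15],[0,0,0]],
  [[0,0,-25],[0,0,0]],
  [[0,0,-15],[0,0,0]],
  [[0,0,0],[0,0,0]],
])

```text
time_s: 11.52
eef_pos: [458.7, -10.5, 141.9]
ee_rot: [0.002, 0.844, 0.536, 0.002]
force: [1.4, -0.1, -0.1]
grip_width: 0.467
```

Run:
```python
from h import *
plan(475.8,-307.2,125)
im=ctrl.capture("wrist"); cv2.imwrite("pics/w7.png",im[:,:,::-1])
```

```text
pos [458.7 -10.5 141.9] yaw 64.9 tilt 0.35 shift [-261.4  141.3   17.5] turn 0.0 joints [-0.28  0.26  1.82 -0.    1.06 -1.41]
```

View pics/w7.png

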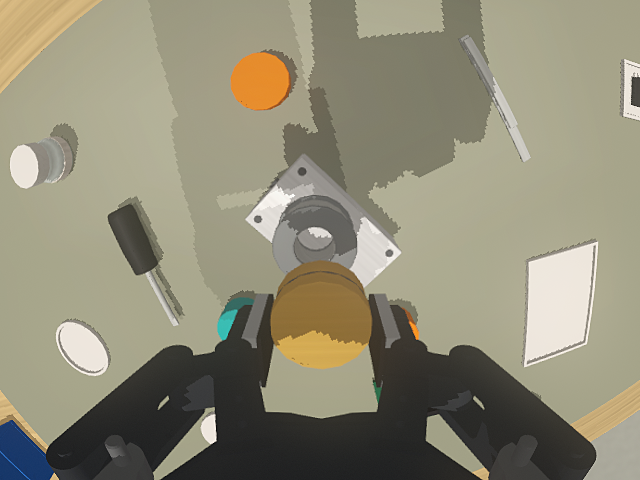

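The tin is held upright, and the spool and box are undisturbed. Now to the round dish.

>>> play_rows([
  [[-10,5,0],[0,0,0]],
  [[-20,11,0],[0,0,0]],
  [[-29,16,0],[0,0,0]],
  [[-29,16,0],[0,0,0]],
  [[-29,16,0],[0,0,0]],
  [[-29,16,0],[0,0,0]],
  [[-29,16,0],[0,0,0]],
  [[-29,16,0],[0,0,0]],
  [[-28,15,0],[0,0,0]],
  [[-19,10,10],[0,0,0]],
  [[-10,4,20],[0,0,0]],
  [[0,0,10],[0,0,0]],
  [[0,0,0],[0,0,0]],
  [[0,0,0],[0,0,0]],
])

```text
time_s: 12.73
eef_pos: [473.6, -305.4, 97.9]
ee_rot: [-0.001, 0.844, 0.537, -0.0]
force: [0.5, -0.3, 0.2]
grip_width: 0.472
```

Run:
```python
from h import *
white("w8",6,(476,-307))
plan(476,-307,10)
```

```text
px [367. 176.] rect [532.7, -260.8, 671.3, 475.9, 67.4]
pos [ 474.2 -305.6   98.9] yaw 64.9 tilt 0.02 shift [-0.5  2.3 88.9] turn 0.0 joints [-0.78  0.53  1.54  0.    1.07 -1.91]
```

Run:
```python
from h import *
im=cv2.imread("pics/w8.png"); hsv=cv2.cvtColor(im,cv2.COLOR_BGR2HSV)
m=((hsv[:,:,1]<30)&(hsv[:,:,2]>185)).astype(np.uint8)
for c in cv2.findContours(m,0,cv2.CHAIN_APPROX_NONE)[0]:
    if cv2.contourArea(c)>400:
        c=c[:,0,:]; w=poly(c,"wrist",6); print(c.mean(0).round(),c.min(0),c.max(0),rect(w))
```

```text
[514. 347.] [478 322] [542 380] [634.2, -192.5, 71.6, 46.3, 25.3]
[318. 246.] [267 204] [371 278] [474.2, -306.8, 70.9, 52.5, 66.5]
[634.  54.] [619  24] [639  85] [433.3, -10.1, 26.9, 54.8, 62.1]
```

View pics/w8.png

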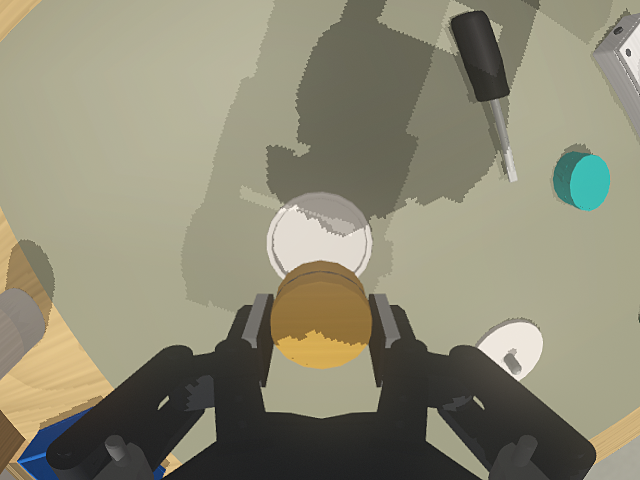

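The dish is at (319,243), just below the held tin and well centred. I'll lower it.

>>> play_rows([
  [[0,2,15],[0,0,0]],
  [[0,0,28],[0,0,0]],
  [[0,0,24],[0,0,0]],
  [[0,0,12],[0,0,0]],
  [[0,0,6],[0,0,0]],
  [[0,0,3],[0,0,0]],
  [[0,0,0],[0,0,0]],
  [[0,0,0],[0,0,0]],
])

```text
time_s: 13.45
eef_pos: [476.5, -307.5, 11.8]
ee_rot: [0.001, 0.844, 0.537, 0.0]
force: [-0.5, 0.2, -0.2]
grip_width: 0.476
```

>>> play_rows([
  [[0,0,0.7],[0,0,0]],
  [[0,0,0],[0,0,0]],
])

```text
time_s: 13.62
eef_pos: [476.2, -307.4, 10.7]
ee_rot: [0.001, 0.844, 0.536, 0.0]
force: [-0.8, 0.7, -0.3]
grip_width: 0.473
```

>>> play_rows([
  [[0,0,0.7],[0,0,0]],
  [[0,0,0.3],[0,0,0]],
  [[0,0,0],[0,0,0]],
])

```text
time_s: 13.87
eef_pos: [476.1, -307.3, 9.7]
ee_rot: [0.0, 0.844, 0.536, 0.0]
force: [-0.7, 1.6, 4.8]
grip_width: 0.473
```

Contact at 4.8 N, so the tin is on the dish floor. Releasing.

>>> play_rows([
  [[0,0,0],[0,0,0]],
  [[0,0,0],[0,0,0]],
  [[0,0,0],[0,0,0]],
  [[0,0,0],[0,0,0]],
  [[0,0,-5],[0,0,0]],
  [[0,0,-20],[0,0,0]],
  [[0,0,-35],[0,0,0]],
  [[0,0,-40],[0,0,0]],
  [[0,0,-30],[0,0,0]],
  [[0,0,0],[0,0,0]],
], fingers=85)

```text
time_s: 14.7
eef_pos: [477.9, -308.9, 145.7]
ee_rot: [0.005, 0.844, 0.537, 0.001]
force: [1.2, -0.6, 0.3]
grip_width: 0.994
```

Run:
```python
from h import *
im=ctrl.capture("wrist"); cv2.imwrite("pics/w9.png",im[:,:,::-1])
t=ctrl.capture("top"); cv2.imwrite("pics/t2.png",t[:,:,::-1])
a=im[120:400,180:460,::-1]; b=cv2.resize(t[230:300,305:375,::-1],(280,280),interpolation=cv2.INTER_CUBIC)
cv2.imwrite("pics/c9.png",np.hstack([a,b]))
plan(454,-10.5,140)
```

```text
pos [ 476.1 -307.3  139.9] yaw 64.9 tilt 0.12 shift [ 259.3 -146.    -0.6] turn 0.0 joints [-0.78  0.49  1.49  0.    1.16 -1.91]
```

View pics/c9.png

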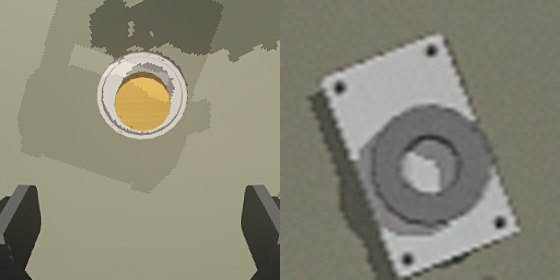

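The tin is flat in its dish. Now above the spool, with its flange centre at about (342.5,271) in the top view.

>>> play_rows([
  [[10,-6,0],[0,0,0]],
  [[20,-11,0],[0,0,0]],
  [[29,-16,0],[0,0,0]],
  [[29,-16,0],[0,0,0]],
  [[29,-17,0],[0,0,0]],
  [[29,-17,0],[0,0,0]],
  [[29,-17,0],[0,0,0]],
  [[29,-17,0],[0,0,0]],
  [[27,-15,0],[0,0,0]],
  [[18,-10,0],[0,0,0]],
  [[9,-5,0],[0,0,0]],
  [[0,0,0],[0,0,0]],
  [[0,0,0],[0,0,0]],
])

```text
time_s: 15.88
eef_pos: [452.0, -11.2, 138.3]
ee_rot: [-0.0, 0.844, 0.537, -0.0]
force: [0.0, 0.1, 1.0]
grip_width: 0.994
```

Run:
```python
from h import *
print("top", atz("top",(342.5,270.9),68))
im=ctrl.capture("wrist"); cv2.imwrite("pics/w10.png",im[:,:,::-1])
cv2.imwrite("pics/c10.png",cv2.resize(im[160:320,220:420,::-1],(750,600),interpolation=cv2.INTER_CUBIC))
plan(455,-12,35)
```

```text
top [455.36216707 -13.46449595  68.        ]
pos [452.2 -11.8 138.5] yaw 64.9 tilt 0.04 shift [  1.    2.7 103.5] turn 0.0 joints [-0.29  0.26  1.83 -0.    1.05 -1.42]
```

View pics/c10.png

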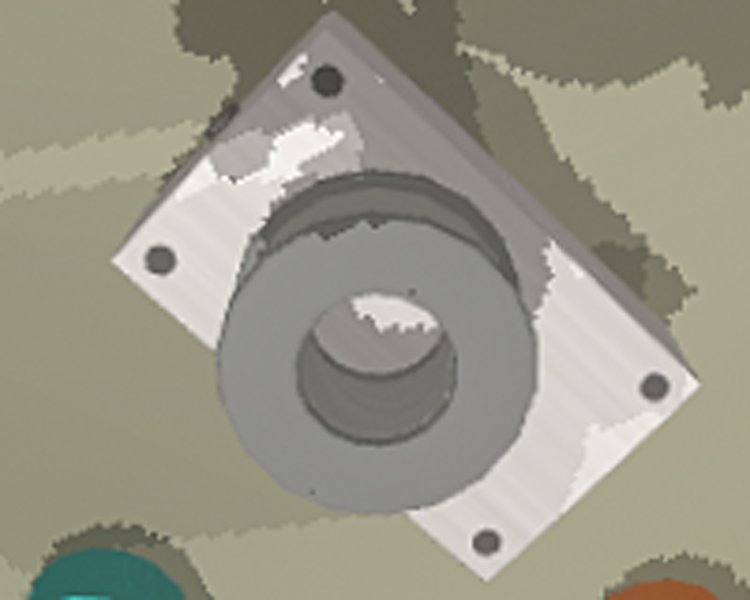

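Run:
```python
from h import *
f=lambda c:[(u/3.75+220,v/3.75+160) for u,v in c]
s=poly(f([(377,369),(217,370),(538,370)]),"wrist",68); print(s.round(1).tolist())
e=poly(f([(112,260),(332,12),(700,382),(487,580)]),"wrist",34); print("encl",e.mean(0),rect(e))
plan(*s[0],35)
```

```text
[[455.9, -13.3], [444.8, -37.4], [467.4, 10.7]]
encl [461.74253486  -8.43024365] [461.3, -7.9, 100.9, 62.3, 21.4]
pos [452.2 -11.8 138.5] yaw 64.9 tilt 0.04 shift [  0.2   4.  103.5] turn 0.0 joints [-0.29  0.26  1.83 -0.    1.05 -1.42]
```

>>> play_rows([
  [[0,4,15],[0,0,0]],
  [[0,0,30],[0,0,0]],
  [[0,0,30],[0,0,0]],
  [[0,0,18],[0,0,0]],
  [[0,0,8],[0,0,0]],
  [[0,0,2],[0,0,0]],
  [[0,0,0],[0,0,0]],
])

```text
time_s: 16.52
eef_pos: [456.2, -13.5, 36.1]
ee_rot: [0.0, 0.844, 0.536, -0.0]
force: [-0.5, 1.2, 0.2]
grip_width: 0.993
```

>>> play_rows([
  [[0,0,0],[0,0,0]],
  [[0,0,0],[0,0,0]],
  [[0,0,0],[0,0,0]],
  [[0,0,0],[0,0,0]],
  [[0,0,0],[0,0,0]],
  [[0,0,0],[0,0,0]],
  [[0,0,0],[0,0,0]],
  [[0,0,0],[0,0,0]],
  [[0,0,0],[0,0,0]],
], fingers=40, squeeze=45)

```text
time_s: 17.27
eef_pos: [456.6, -13.1, 37.2]
ee_rot: [0.001, 0.844, 0.537, 0.001]
force: [-4.1, -0.7, 10.7]
grip_width: 0.602
```

>>> play_rows([
  [[0,0,-3],[0,0,0]],
  [[0,0,-6],[0,0,0]],
  [[0,0,-15],[0,0,0]],
  [[0,0,-25],[0,0,0]],
  [[0,0,-25],[0,0,0]],
  [[0,0,-10],[0,0,0]],
  [[0,0,0],[0,0,0]],
])

```text
time_s: 17.85
eef_pos: [457.1, -13.0, 122.5]
ee_rot: [0.002, 0.844, 0.537, 0.002]
force: [-0.8, -0.5, -2.0]
grip_width: 0.603
```

Run:
```python
from h import *
plan(637.2,-203.2,115)
im=ctrl.capture("wrist"); cv2.imwrite("pics/w11.png",im[:,:,::-1])
```

```text
pos [457.1 -13.  122.5] yaw 64.9 tilt 0.28 shift [-95.8 243.8   8.6] turn 0.0 joints [-0.29  0.29  1.84  0.    1.01 -1.42]
```

View pics/w11.png

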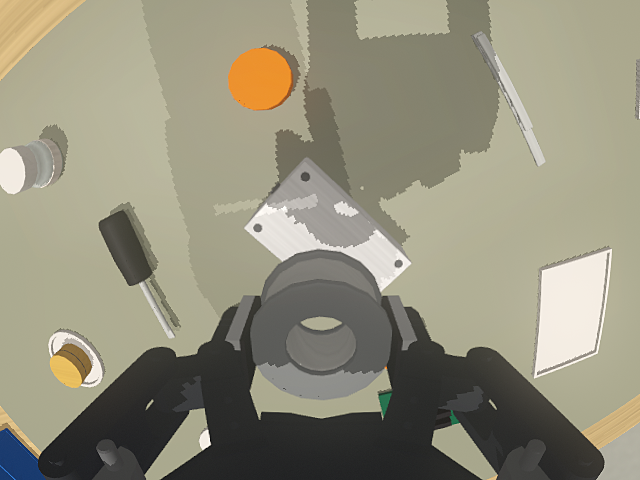

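The spool is held upright (2.0 N, as expected for 200 g). Now to the stand.

>>> play_rows([
  [[-4,10,0],[0,0,0]],
  [[-8,20,0],[0,0,0]],
  [[-11,28,0],[0,0,0]],
  [[-11,28,0],[0,0,0]],
  [[-11,28,0],[0,0,0]],
  [[-11,28,0],[0,0,0]],
  [[-11,28,0],[0,0,0]],
  [[-11,28,0],[0,0,0]],
  [[-10,25,0],[0,0,0]],
  [[-6,15,5],[0,0,0]],
  [[-2,6,5],[0,0,0]],
  [[0,0,0],[0,0,0]],
  [[0,0,0],[0,0,0]],
  [[0,0,0],[0,0,0]],
])

```text
time_s: 19.07
eef_pos: [635.6, -202.5, 109.6]
ee_rot: [-0.001, 0.844, 0.537, -0.0]
force: [0.4, -0.3, -2.4]
grip_width: 0.595
```

Run:
```python
from h import *
plan(637.2,-203.2,60)
P=pose();im=ctrl.capture("wrist")[:,:,::-1]; cv2.imwrite("pics/w12.png",im)
cv2.imwrite("pics/c12.png",cv2.resize(im[160:400,200:440],(600,600),interpolation=cv2.INTER_CUBIC))
hsv=cv2.cvtColor(im,cv2.COLOR_BGR2HSV)
m=((hsv[:,:,1]<30)&(hsv[:,:,2]>185)).astype(np.uint8)
for c in cv2.findContours(m,0,cv2.CHAIN_APPROX_NONE)[0]:
    if cv2.contourArea(c)>300:
        c=c[:,0,:]; w=poly(c,"wrist",6,P); print(c.mean(0).round(),c.min(0),c.max(0),rect(w))
```

```text
pos [ 635.6 -202.5  109.6] yaw 64.9 tilt 0.07 shift [-0.   1.8 49.6] turn 0.0 joints [-0.48  0.73  1.16  0.    1.25 -1.62]
[350. 243.] [326 228] [370 262] [646.9, -184.6, 31.1, 25.2, 42.7]
[302. 221.] [269 190] [333 263] [621.4, -214.0, 34.3, 63.9, 37.6]
[101. 108.] [65 60] [139 154] [476.2, -306.5, 68.8, 71.1, 57.4]
```

View pics/c12.png

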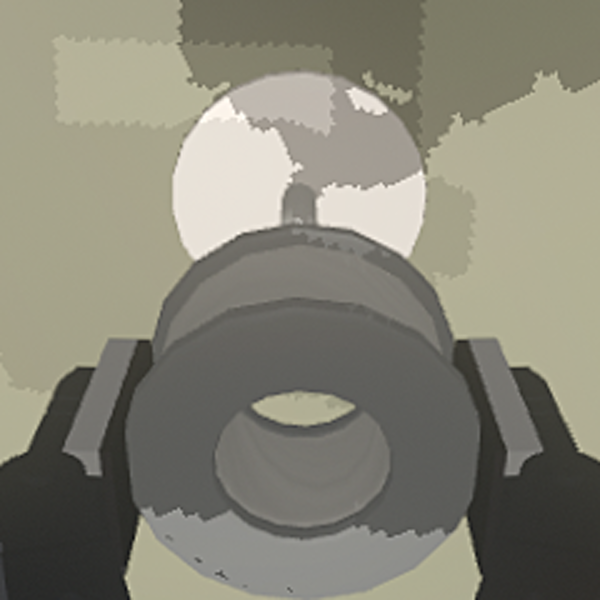

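Run:
```python
from h import *
f=lambda c:[(u/2.5+200,v/2.5+160) for u,v in c]
P=pose();Y=P[0][:2,1]
a=poly(f([(299,71),(172,190),(426,190)]),"wrist",6)
print(a[0]+36*Y, a[1:].mean(0), np.linalg.norm(a[1]-a[2]))
print("spindle base, top px@28",poly(f([(299,190)]),"wrist",28))
b=poly(f([(303,460),(215,460),(391,460)]),"wrist",P[1][2]-3.2+34); print("held bore",b.round(1).tolist())
plan(637.2,-203.2,60)
```

```text
[ 637.79247747 -203.86888148] [ 635.79016632 -203.01371784] 71.62656839447689
spindle base, top px@28 [[ 629.3866446  -199.92902622]]
held bore [[634.1, -201.2], [628.7, -212.9], [639.7, -189.6]]
pos [ 635.8 -202.5  110.1] yaw 64.9 tilt 0.02 shift [-0.1  1.6 50.1] turn 0.0 joints [-0.48  0.73  1.16  0.    1.25 -1.62]
```

The stand's base spans (172–426) in the crop, with its spindle at col 299. That puts the centre at about (637,-203), roughly 2.5 mm ahead of the bore.

>>> play_rows([
  [[-0.5,2.5,10],[0,0,0]],
  [[0,0,20],[0,0,0]],
  [[0,0,20],[0,0,0]],
  [[0,0,15],[0,0,0]],
  [[0,0,10],[0,0,0]],
  [[0,0,10],[0,0,0]],
  [[0,0,8],[0,0,0]],
  [[0,0,3],[0,0,0]],
  [[0,0,0],[0,0,0]],
  [[0,0,0],[0,0,0]],
])

```text
time_s: 19.95
eef_pos: [638.5, -205.0, 14.5]
ee_rot: [0.0, 0.844, 0.536, 0.0]
force: [0.1, 0.0, -1.9]
grip_width: 0.603
```

>>> play_rows([
  [[0,0,2],[0,0,0]],
  [[0,0,1.5],[0,0,0]],
  [[0,0,0],[0,0,0]],
  [[0,0,0],[0,0,0]],
])

```text
time_s: 20.28
eef_pos: [638.2, -204.8, 10.5]
ee_rot: [0.0, 0.844, 0.536, 0.0]
force: [0.5, -0.3, -2.5]
grip_width: 0.599
```

>>> play_rows([
  [[0,0,0.7],[0,0,0]],
  [[0,0,0.5],[0,0,0]],
  [[0,0,0],[0,0,0]],
  [[0,0,0],[0,0,0]],
])

```text
time_s: 20.62
eef_pos: [638.2, -204.8, 9.4]
ee_rot: [0.0, 0.844, 0.536, 0.0]
force: [-0.9, 0.6, -0.8]
grip_width: 0.6
```

>>> play_rows([
  [[0,0,0.5],[0,0,0]],
  [[0,0,0],[0,0,0]],
  [[0,0,0],[0,0,0]],
])

```text
time_s: 20.87
eef_pos: [638.3, -204.9, 9.3]
ee_rot: [0.0, 0.844, 0.536, 0.0]
force: [-3.2, 1.0, 5.0]
grip_width: 0.598
```

>>> play_rows([
  [[0,0,0],[0,0,0]],
  [[0,0,0],[0,0,0]],
  [[0,0,0],[0,0,0]],
  [[0,0,0],[0,0,0]],
  [[0,0,-5],[0,0,0]],
  [[0,0,-20],[0,0,0]],
  [[0,0,-30],[0,0,0]],
  [[0,0,-30],[0,0,0]],
  [[0,0,-15],[0,0,0]],
  [[0,0,0],[0,0,0]],
], fingers=85)

```text
time_s: 21.7
eef_pos: [639.8, -205.6, 113.5]
ee_rot: [0.003, 0.844, 0.536, 0.002]
force: [-0.4, 0.1, 0.9]
grip_width: 0.995
```

Run:
```python
from h import *
im=ctrl.capture("wrist"); cv2.imwrite("pics/w13.png",im[:,:,::-1])
t=ctrl.capture("top"); cv2.imwrite("pics/t3.png",t[:,:,::-1])
hsv=cv2.cvtColor(t[:,:,::-1],cv2.COLOR_BGR2HSV)
m=((hsv[:,:,1]<40)&(hsv[:,:,2]>140)).astype(np.uint8)
for c in cv2.findContours(m,0,cv2.CHAIN_APPROX_NONE)[0]:
    c=c[:,0,:]; q=c.mean(0)
    if len(c)>60 and abs(q[0]-338)<30 and abs(q[1]-268)<30: print("encl",rect(poly(c,"top",34)))
a=im[120:400,180:460,::-1]; b=cv2.resize(t[230:300,305:375,::-1],(280,280),interpolation=cv2.INTER_CUBIC)
cv2.imwrite("pics/c13.png",np.hstack([a,b]))
plan(461,-8,105,111.4)
```

```text
encl [484.8, 9.7, 44.4, 42.5, 24.0]
pos [ 638.1 -204.8  108.8] yaw 64.9 tilt 0.03 shift [ 103.  -243.9    3.7] turn -46.5 joints [-0.48  0.74  1.15 -0.    1.25 -1.62]
```

View pics/c13.png

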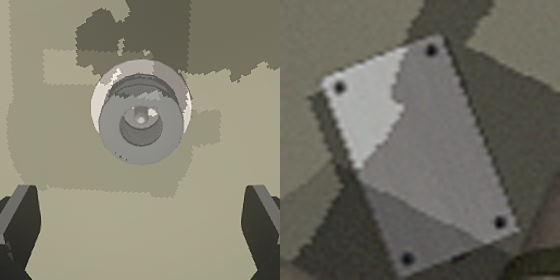

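The spool is seated over the spindle; contact came at the height expected for the base. Now for the box corners in the top picture (crop (322,78), (440,34), (520,230), (400,277)).

Run:
```python
from h import *
e=poly([((u-280)/4+305,v/4+230) for u,v in [(322,78),(440,34),(520,230),(402,274)]],"top",34); print("encl",e.round(1).tolist(),e.mean(0),rect(e))
plan(*e.mean(0),105,111.4)
```

```text
encl [[496.7, 36.1], [517.2, -18.9], [426.2, -55.5], [406.0, -1.0]] [461.5178543   -9.82138226] [461.4, -9.7, 99.5, 58.6, 21.9]
pos [ 638.1 -204.8  108.8] yaw 64.9 tilt 0.03 shift [ 101.6 -242.7    3.7] turn -46.5 joints [-0.48  0.74  1.15 -0.    1.25 -1.62]
```

>>> play_rows([
  [[4,-10,0],[0,0,0]],
  [[8,-20,0],[0,0,0]],
  [[12,-28,0],[0,0,0]],
  [[12,-28,0],[0,0,0]],
  [[12,-28,0],[0,0,0]],
  [[12,-28,0],[0,0,0]],
  [[12,-28,0],[0,0,0]],
  [[12,-28,0],[0,0,0]],
  [[11,-25,0],[0,0,0]],
  [[6,-15,0],[0,0,0]],
  [[2,-6,0],[0,0,0]],
  [[0,0,0],[0,0,-5]],
  [[0,0,0],[0,0,-7]],
  [[0,0,0],[0,0,-7]],
  [[0,0,0],[0,0,-7]],
  [[0,0,0],[0,0,-7]],
  [[0,0,0],[0,0,-7]],
  [[0,0,0],[0,0,-6.5]],
  [[0,0,0],[0,0,0]],
  [[0,0,0],[0,0,0]],
])

```text
time_s: 23.47
eef_pos: [461.0, -8.3, 108.1]
ee_rot: [-0.0, 0.565, 0.825, -0.0]
force: [-0.2, 0.7, 0.8]
grip_width: 0.993
```

Run:
```python
from h import *
P=pose();im=ctrl.capture("wrist")[:,:,::-1]; cv2.imwrite("pics/w14.png",im)
plan(461,-8,9,111.4)
g=cv2.cvtColor(im,cv2.COLOR_BGR2HSV); m=((g[:,:,1]<25)&(g[:,:,2]>105)).astype(np.uint8)
for c in cv2.findContours(m,0,cv2.CHAIN_APPROX_NONE)[0]:
    if cv2.contourArea(c)>800:
        c=c[:,0,:]; w=poly(c,"wrist",34,P); r=rect(w)
        if np.hypot(r[0]-461,r[1]+8)<90: print(c.min(0),c.max(0),r)
```

```text
pos [461.   -8.2 108.2] yaw 111.2 tilt 0.04 shift [ 0.2  0.1 99.2] turn -0.2 joints [-0.27  0.32  1.84 -0.    0.98 -2.21]
[269 165] [370 320] [460.0, -9.2, 103.9, 60.3, 21.4]
```

>>> play_rows([
  [[-1,0,15],[0,0,0]],
  [[0,0,30],[0,0,0]],
  [[0,0,28],[0,0,0]],
  [[0,0,16],[0,0,0]],
  [[0,0,8],[0,0,0]],
  [[0,0,3],[0,0,0]],
  [[0,0,0],[0,0,0]],
  [[0,0,0],[0,0,0]],
])

```text
time_s: 24.18
eef_pos: [462.0, -9.1, 9.5]
ee_rot: [0.001, 0.564, 0.826, 0.0]
force: [0.6, -0.3, -0.9]
grip_width: 0.994
```

>>> play_rows([
  [[0,0,0],[0,0,0]],
  [[0,0,0],[0,0,0]],
  [[0,0,0],[0,0,0]],
  [[0,0,0],[0,0,0]],
  [[0,0,0],[0,0,0]],
  [[0,0,0],[0,0,0]],
  [[0,0,0],[0,0,0]],
  [[0,0,0],[0,0,0]],
], fingers=48, squeeze=60)

```text
time_s: 24.85
eef_pos: [461.9, -9.1, 9.8]
ee_rot: [0.001, 0.564, 0.826, 0.0]
force: [-1.8, 0.4, 7.6]
grip_width: 0.686
```

>>> play_rows([
  [[0,0,-3],[0,0,0]],
  [[0,0,-6],[0,0,0]],
  [[0,0,-15],[0,0,0]],
  [[0,0,-20],[0,0,0]],
  [[0,0,-20],[0,0,0]],
  [[0,0,-10],[0,0,0]],
  [[0,0,0],[0,0,0]],
  [[0,0,0],[0,0,0]],
])

```text
time_s: 25.52
eef_pos: [461.3, -8.9, 82.9]
ee_rot: [0.0, 0.564, 0.826, 0.0]
force: [0.7, -0.4, -2.7]
grip_width: 0.687
```

Run:
```python
from h import *
plan(641.1,174.2,80,77.9)
```

```text
pos [461.3  -8.9  82.9] yaw 111.4 tilt 0.04 shift [104.9 234.2   3. ] turn 33.5 joints [-0.27  0.36  1.87 -0.    0.91 -2.22]
```

The box is held (2.7 N with 240 g). Now to the tray, then turn 33.5°.

>>> play_rows([
  [[4,10,0],[0,0,0]],
  [[8,18,0],[0,0,0]],
  [[12,26,0],[0,0,0]],
  [[12,26,0],[0,0,0]],
  [[12,26,0],[0,0,0]],
  [[12,26,0],[0,0,0]],
  [[12,26,0],[0,0,0]],
  [[12,26,0],[0,0,0]],
  [[11,26,0],[0,0,0]],
  [[7,16,0],[0,0,0]],
  [[3,8,0],[0,0,0]],
  [[0,0,0],[0,0,4]],
  [[0,0,0],[0,0,6]],
  [[0,0,0],[0,0,6]],
  [[0,0,0],[0,0,6]],
  [[0,0,0],[0,0,6]],
  [[0,0,0],[0,0,5.5]],
  [[0,0,0],[0,0,0]],
  [[0,0,0],[0,0,0]],
])

```text
time_s: 27.1
eef_pos: [640.6, 174.7, 81.4]
ee_rot: [-0.001, 0.777, 0.63, -0.001]
force: [0.4, 0.1, -2.7]
grip_width: 0.692
```

Run:
```python
from h import *
plan(641.1,174.2,12,77.9)
P=pose();im=ctrl.capture("wrist")[:,:,::-1]; cv2.imwrite("pics/w15.png",im)
cv2.imwrite("pics/c15.png",cv2.resize(im[120:400,140:500],(720,560),interpolation=cv2.INTER_CUBIC))
g=cv2.cvtColor(im,cv2.COLOR_BGR2HSV); m=((g[:,:,1]<30)&(g[:,:,2]>170)).astype(np.uint8)
for c in cv2.findContours(m,0,cv2.CHAIN_APPROX_NONE)[0]:
    if cv2.contourArea(c)>500:
        c=c[:,0,:]; w=poly(c,"wrist",6,P); print(c.min(0),c.max(0),rect(w))
```

```text
pos [640.6 174.7  81.4] yaw 78.1 tilt 0.11 shift [-0.3  0.7 69.4] turn 0.2 joints [ 0.09  0.75  1.2   0.    1.19 -1.27]
[246 349] [394 420] [751.0, 149.0, 115.0, 75.9, 78.0]
[232 212] [317 287] [635.6, 146.4, 52.9, 51.2, 77.8]
[334 150] [392 193] [597.7, 209.8, 35.0, 25.6, 77.9]
[248 150] [298 195] [587.1, 156.9, 30.2, 27.4, 76.8]
```

View pics/c15.png

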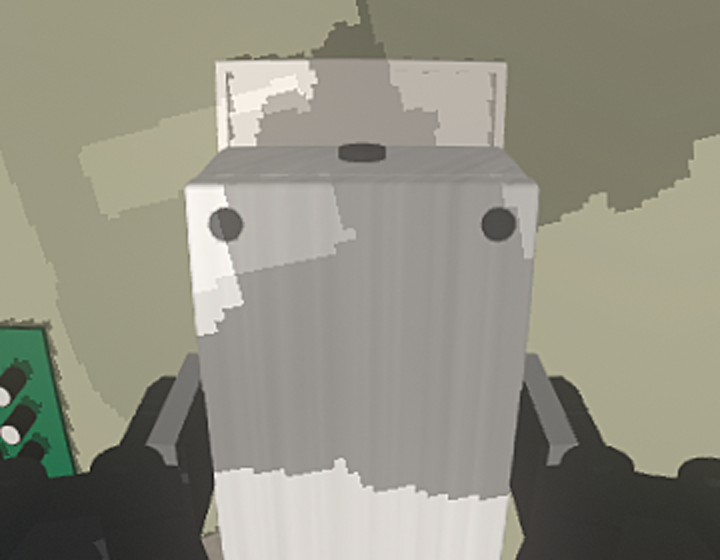

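Run:
```python
from h import *
P=pose();Y=P[0][:2,1]
f=lambda c,z:poly([(u/2+140,v/2+120) for u,v in c],"wrist",z,P)
a=f([(217,62),(507,62)],6); b=f([(187,183),(537,183)],P[1][2]-9.8+34)
tr=a.mean(0)+63*Y; bx=b.mean(0)+50*Y; print(tr,np.linalg.norm(a[1]-a[0]),bx,np.linalg.norm(b[1]-b[0]))
for q in (a,b): d=q[1]-q[0]; print(np.degrees(np.arctan2(d[1],d[0])))
print("shift",P[0].T@np.append(tr-bx,0))
```

```text
[641.68014808 174.76574301] 86.15996823721723 [640.89200983 174.86555699] 59.062258980563946
78.02034983428776
78.01793793047766
shift [ 0.06525986  0.79174781 -0.00112922]
```

The box and the tray are lined up (0.8 mm apart, same angle). Lowering.

>>> play_rows([
  [[0,1,12],[0,0,0]],
  [[0,0,20],[0,0,0]],
  [[0,0,18],[0,0,0]],
  [[0,0,10],[0,0,0]],
  [[0,0,5],[0,0,0]],
  [[0,0,2],[0,0,0]],
  [[0,0,0],[0,0,0]],
  [[0,0,0],[0,0,0]],
])

```text
time_s: 27.82
eef_pos: [642.5, 174.0, 16.6]
ee_rot: [0.0, 0.778, 0.629, 0.001]
force: [0.5, -0.1, -2.6]
grip_width: 0.688
```

>>> play_rows([
  [[0,0,1],[0,0,0]],
  [[0,0,0.7],[0,0,0]],
  [[0,0,0],[0,0,0]],
  [[0,0,0],[0,0,0]],
])

```text
time_s: 28.15
eef_pos: [642.0, 174.0, 14.2]
ee_rot: [0.0, 0.778, 0.629, 0.0]
force: [0.0, 0.2, -2.8]
grip_width: 0.693
```

>>> play_rows([
  [[0,0,1],[0,0,0]],
  [[0,0,1],[0,0,0]],
  [[0,0,0],[0,0,0]],
  [[0,0,0],[0,0,0]],
])

```text
time_s: 28.48
eef_pos: [641.9, 174.0, 12.0]
ee_rot: [-0.0, 0.778, 0.629, -0.0]
force: [-0.1, -0.1, -2.1]
grip_width: 0.689
```

>>> play_rows([
  [[0,0,0.5],[0,0,0]],
  [[0,0,0],[0,0,0]],
  [[0,0,0],[0,0,0]],
])

```text
time_s: 28.73
eef_pos: [641.9, 174.0, 11.8]
ee_rot: [0.0, 0.778, 0.629, 0.0]
force: [-2.8, -1.0, 3.1]
grip_width: 0.69
```

On the floor (contact 3.1 N at TCP z = 11.8, as predicted). I'll release and back off.

>>> play_rows([
  [[0,0,0],[0,0,0]],
  [[0,0,0],[0,0,0]],
  [[0,0,0],[0,0,0]],
  [[0,0,0],[0,0,0]],
  [[0,0,0],[0,0,0]],
  [[0,0,-5],[0,0,0]],
  [[0,0,-20],[0,0,0]],
  [[0,0,-30],[0,0,0]],
  [[0,0,-35],[0,0,0]],
  [[0,0,-35],[0,0,0]],
  [[0,0,-35],[0,0,0]],
  [[0,-20,-15],[0,0,0]],
  [[0,-35,0],[0,0,0]],
  [[0,-35,0],[0,0,0]],
  [[0,-35,0],[0,0,0]],
  [[0,-20,0],[0,0,0]],
  [[0,0,0],[0,0,0]],
  [[0,0,0],[0,0,0]],
], fingers=85)

```text
time_s: 30.23
eef_pos: [500.0, 204.7, 187.4]
ee_rot: [0.0, 0.778, 0.629, 0.001]
force: [-0.2, -0.2, 0.3]
grip_width: 0.994
```

Run:
```python
from h import *
t=ctrl.capture("top"); cv2.imwrite("pics/t4.png",t[:,:,::-1]); s=ctrl.capture("side"); cv2.imwrite("pics/s4.png",s[:,:,::-1])
for n,z in (("heatsink",24),("tin",26),("spool",40),("enclosure",36),("board",10)): print(n,[(round(d["p"],2),atz("top",(d["position"][0]*640,d["position"][1]*480),z)[:2].round().tolist()) for d in ctrl.spot_in("top",n)][:5])
cr=lambda im,x,y,w,h:cv2.resize(im[y-h//2:y+h//2,x-w//2:x+w//2,::-1],(400,300),interpolation=cv2.INTER_CUBIC)
cv2.imwrite("pics/fin.png",np.vstack([np.hstack([cr(s,246,183,80,60),cr(s,345,205,120,90)]),np.hstack([cr(s,420,325,80,60),cr(s,373,400,80,60)])]))
```

```text
heatsink [(0.73, [475.0, 327.0])]
tin [(0.91, [470.0, -304.0]), (0.89, [572.0, 4.0]), (0.59, [506.0, -109.0]), (0.56, [341.0, -5.0])]
spool [(0.77, [641.0, -200.0])]
enclosure [(0.55, [635.0, 171.0])]
board [(0.86, [668.0, 7.0])]
```

No more pictures can be viewed, so I'll check the rest by numbers: board shift, box in the tray and tin in the dish.

Run:
```python
from h import *
def comp(im,f,box,z):
    h=cv2.cvtColor(im,cv2.COLOR_BGR2HSV).astype(int); m=f(h).astype(np.uint8); k=np.zeros_like(m); x0,y0,x1,y1=box; k[y0:y1,x0:x1]=m[y0:y1,x0:x1]
    cs=cv2.findContours(k,0,cv2.CHAIN_APPROX_NONE)[0]; c=max(cs,key=cv2.contourArea)[:,0,:]; return rect(poly(c,"top",z))
a,b=cv2.imread("pics/top0.png"),cv2.imread("pics/t4.png")
g=lambda h:(h[...,0]>60)&(h[...,0]<90)&(h[...,1]>120)
print("board",[comp(i,g,(295,130,370,195),2) for i in (a,b)])
o=lambda h:(h[...,0]>12)&(h[...,0]<30)&(h[...,1]>90)
print("tin",comp(b,o,(450,220,540,310),26))
print("heatsink",comp(b,lambda h:h[...,2]<95,(150,255,178,280),24))
v=lambda h:(h[...,1]<40)&(h[...,2]>140)
print("tray outer now",comp(b,v,(205,130,285,225),6))
h=cv2.cvtColor(b,cv2.COLOR_BGR2GRAY)[135:222,208:285]; print(h[::6,::4])
```

```text
board [[668.8, 8.2, 93.2, 70.2, 79.3], [668.9, 8.2, 93.1, 69.9, 79.2]]
tin [476.4, -302.7, 45.1, 39.3, 90.0]
heatsink [468.3, 326.2, 34.4, 29.2, 66.3]
tray outer now [641.3, 174.3, 85.8, 125.6, 77.9]
[[100 104 102 101  99 101 107 102 100 105 100 105 105 101 102 104 102 107
  106 105]
 [102 103 100 102 105 104  99  98 105 103 106 105 103 105 106 106 107 109
  105 104]
 [103 102 101 101 102 103 127 123 167 161  71 154 152 103 105 105 105 105
  104 107]
 [102  97 102 105 102 122 164 163 166 166 163 162 162  75  96 164 168 102
  107 107]
 [103  99 104 104 106 152 163 167 163 165 162 166 163 164  76 165 129 107
  109 105]
 [105 100 105 105 102 112 165 163 167 164 163 163 163 153 115 162 104 111
  108 111]
 [103 106 102 104 134 163 164 165 164 165 162 161 159  81 149 166 109 111
  110 108]
 [104 102 106 104 154 164 166 165 167 161 163 165 162  84 165 135 109 107
  111 108]
 [103 106 103 103 136 168 164 167 170 161 164 167 150 126 161 110 107 109
  108 111]
 [109 105 104 143 165 168 168 169 164 161 165 163  82 153 151 108 111 110
  109 109]
 [ 48 102 102 140 176 169 171 169 166 165 170 169  83 165 120 110 106 109
  107 108]
 [ 31 106 107 166 106 111 108  88  28  69  74 159 139 153 109 110 111 109
  109 110]
 [ 37 113 106 111 108  62 105 168 164 165 106 132 162 153 109 108 110 113
  113 108]
 [ 35  88 106 107 104 104 107 109 110 109 105 108  62  84 108 109 109 110
  109 109]
 [ 36  96 108 108 107 109 108 108 106 113 108 108 110 106 107 109  89  90
   92 111]]
```

```bash
python3 -c "
from rig import ctrl
print(ctrl.finish_job())"
```

```text
the job is handed in; nothing more can be done
None
```

I took the stack apart from the top down and handed the job in at about 30 s of the 120 s allowed. The heat sink is in the square dish, the brass tin in the round dish, the spool over its spindle and the aluminium box in the long tray.

**What the checks showed:**
- **Placing:** each piece met its floor or base at the height its grasp predicted, with about 3–5 N of contact. The wrist views afterwards showed the heat sink, tin and spool upright in place.
- **Final top picture:** the tin, heat sink and spool measure within about 5 mm of their places. The network puts the box about 7 mm from the tray centre, but just before release it was within 1 mm and at the same angle.
- **Circuit board:** it moved by 0.1 mm, which is within measurement noise. The orange and turquoise look-alikes were not touched.

**What I could not check:** the 16-picture limit was reached, so I could not view the last side picture. That the box lies flat in the tray rests on the contact height, the force and its outline in the top picture. One wrist-camera search for the round dish's outline also failed, and a stricter one replaced it.

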